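# Knock an oat bar out of its mould and lay it on the cooling tray

### The arm

A 6-joint arm with a two-finger parallel gripper is mounted at the origin on the work surface. World frame = base frame: x ahead of the robot, y to its left, z up, the work surface at z = 0. Lengths are in m, angles in degrees, forces in N, time in s.
With the tool pointing down it reaches from about 0.4 to 0.825 m from the base axis. Payload 7 kg.
Tool frame: the origin (TCP) lies on the centre line of the jaws, within the pads' length; the fingertips stand 19 mm ahead of it and the grasp point (between the pads) is the TCP (r.tips_ahead is the distance from the TCP to the fingertips, in m); z points along the fingers, y is the line along which they close (so a half turn about z gives the same grasp; the last joint's range is limited). The gripper opens to 88 mm and grips with 3 to 60 N. Pads are 19 mm wide; open, the fingers measure 130 mm over their backs; the gripper's body (78 mm by 193 mm) begins 47 mm behind the grasp point.
Start: joints at [86.465, 20.546, 0.682, 0, -70.136, -16.507], TCP at [0.231, 0.634, 0.215] pointing down, gripper open.
Joint ranges: [-176.03, 176.03], [-82.01, 121.73], [-58.28, 71.71], [-173.87, 95.51], [-174.79, -0.11], [-173.66, 173.66]. Speed limits (degrees/s): [136.94, 136.94, 172.46, 180, 180, 180].

### API

Orientations are given as [roll, pitch, yaw] about the fixed x, y, z axes, in that order (R = Rz(yaw) Ry(pitch) Rx(roll)).
In Python, from plant import r, viewer, close_job gives the robot as it stands. The module is installed in compiled form; this text tells all that it offers.
- The arm moves only by the tool arm_command, never from a script. Its arguments are lists of equal length, an entry for each row: "travel": the shift along the world's x, y, z scaled (see below), a list of three; "delta_rot": the turn, a rotation vector about the world's x, y, z scaled (see below), a list of three. In form: {"travel": [[dx, dy, dz], ...], "delta_rot": [[rx, ry, rz], ...]}. A call has 1 to 20 rows; each row is the pose to reach, as a shift and turn from the pose commanded when the call began; what a row does not reach only later rows make up. The controller multiplies each number of a shift by 0.5 m and each number of a turn by 90 degrees. A row lasts 1/8 s, in which the tool goes at most 62.5 mm and 10.7 degrees, less where a joint would pass 70% of its speed; a pose out of reach is approached as far as the arm can. A call with a number of a shift or a turn outside -1 to 1 is refused whole. A call with a gripper value outside its range is refused whole. "grip" is the opening, from 0 (shut) to 1 (fully open), set as the call begins (left out, the last holds). The fingers move at their own pace and stop on an object; "newtons" is the grip in N (left out, the last holds). Time passes only in rows, so rows that repeat a pose let the fingers close. It gives the time, the measured TCP pose, the force, the opening and the grip force at its end, in the units of the state.
- r.get_state(): the state, without advancing time (a new reading comes with each control period).
- viewer.capture(name): name is "scene" or "top" or "wrist"; returns a dict with "img" (400x640x3 uint8, red, green, blue), "camera_matrix" (3x3 intrinsics, pixels), "R" (3x3) and "t" (3): a world point X has camera coordinates R X + t; the wrist camera has in their place "mount" (4x4, takes a point from camera to tool coordinates, whose origin is the TCP and whose axes are the flange's). Camera axes: x right, y down, z forward; pixel columns grow to the right and rows downward; lengths in m; the calibration is good to about 2 mm. A picture is of the moment at which its call begins: read the wrist's pose just before it. There is no depth.
- close_job(): hands the job in; it is judged then, once.
The state is a dict: "time_s": time; "joints": joint angles; "qd": joint speeds; "joint_torque": joint torques, N m; "tcp_pos": TCP position; "eef_rot": TCP orientation; "contact_force": force on the tool from outside, world axes, zero at the start; "moment": the same for the moment, N m; "gripper_width": finger opening in m; "gripper_force": force on a finger pad.
Only numpy, scipy, OpenCV 4.12 (cv2) and the standard library are available. Lean on these libraries where they do the work, as an engineer would, in place of code of your own. Each camera call takes 0.05 s, during which the arm holds its last target. There are 200 camera calls.

### The job

Pull the red-handled spring lever towards you all the way to its stop, so that the baked oat bar is pushed up out of the mould past the two brass catches, then ease the lever slowly back until it is fully home (take two seconds or more, never let it snap back), leaving the bar standing on the catches. Then lift the bar off and lay it gently, star side up, centred and straight on the empty green liner of the cooling tray (do not drop it), leaving the other bar, the cutters and the jar where they are.

Things in the scene. Friction and masses are not known exactly. Their poses are not given: they have to be found in the camera images.
- press: Grey base plate (140 x 250 x 12 mm) with an aluminium mould block, 88 mm (x) x 184 mm (y), top at z 65 mm, and in its middle an open cavity 52 x 124 mm. Origin: under the cavity's centre, on the table; z up. The bar starts recessed in the cavity, its top 9 mm below the block's top, out of reach of fingers. The ejector under it is moved by the lever on the -y side, between it and the tray.
- catch_point (a point): Middle of the cavity, z 75 mm: where the bar's underside rests on two sprung brass catches. Each reaches 8 mm over an end of the cavity from a grey housing (40 x 20 mm, top at z 80 mm) at press y = +/-82 mm. The rising bar brushes them aside; they spring in under it, and hold it wholly clear of the block when the ejector sinks.
- lever (a joint): Hinge angle, rad: 0 = home, arm leaning 0.6 rad from vertical to the press's +x; 0.85 = stop, leaning 0.25 rad to -x (towards the robot). Lifts the ejector 60 mm per rad; the bar needs 0.77 rad to pass the catches. The spring pulls it home with about 4 N at the handle at home, 14 N at the stop, a few N more while the catches give. On its way back keep under 1.2 rad/s (0.2 m/s at the handle).
- lever_grip (a point): Centre of the red handle: a level round bar 24 mm thick, 80 mm long, along the press's y, 170 mm from the hinge axis, free above. Pinch it from above with the fingers on its +x and -x sides; it turns between them. The 12 mm steel arm is 50 mm away on the +y side. At home it is at x 96, y -156, z 195 mm in the press's frame, at the stop at x -42, z 220 mm.
- lever_hinge (a point): Point on the lever's fixed hinge axis, level with the middle of the handle: x 0, y -156, z 55 mm in the press's frame (its axes are those of the press).
- bar: Hard-baked oat bar to be moved, 48 mm (x) x 120 mm (y) x 26 mm high, about 0.15 kg, with a dark star on top. Origin: centre of its underside; z up through the star. Starts in the mould cavity, long side along the press's y.
- tray: Steel cooling tray, 220 mm (x) x 160 mm (y), top 28 mm above the table, fixed. Origin: centre of the underside of its feet. It has two places, 96 mm apart along its x, at x = +48 and x = -48 mm.
- liner: Green silicone strip 70 mm (x) x 140 mm (y) x 2 mm, fixed on the tray's empty place, where the bar goes with its long side along the strip's y, either way round. Origin: centre of its underside, so its top is 2 mm above.
- bar2: A second, finished bar of the same size lying loose on the tray's other place. Leave it alone. Origin: centre of its underside.
- star_cutter: Loose steel star-shaped cutter, 100 mm across, 40 mm high, beyond the press and tray. Leave it. Origin: centre of its underside.
- ring_cutter: Loose round steel cutter, 72 mm across, 40 mm high, in front of the robot. Leave it. Origin: centre of its underside.
- honey_jar: Loose amber jar, 72 mm across, 110 mm high, beyond the tray. Leave it. Origin: centre of its underside.
There are look-alikes about, which are no part of the job. What is shaped like the bar but blue or purple is not meant.

How it is judged (in metres and radians):
On the way, in this order (a step that is already met when the one before it is completed fails the run):
1. the lever is pulled to its stop (at least 0.78 of 0.85 rad) and the bar is above the catches (value of joint lever above 0.78 rad and z of bar in the frame of press above 0.0735 m), for 0.2 s.
2. the lever is back home (within 0.05 rad) while the bar stands on the catches (value of joint lever below 0.05 rad and z of bar in the frame of press between 0.07 and 0.082 m and horizontal distance between bar and press below 0.02 m), for 0.2 s.
At the end, for the whole second after the job is handed in: The bar lies flat at rest on the green liner, star up, within 20 mm of its centre and 10 degrees of its direction, released, and the lever is home (within 0.05 rad) (horizontal distance between bar and liner below 0.02 m and angle between the y axis of bar and the y axis of liner, either way round below 0.17 rad and angle between bar's own z axis and vertical below 0.1 rad and z of bar in the frame of liner between -0.002 and 0.008 m and value of joint lever below 0.05 rad and linear speed of bar below 0.02 m/s and angular speed of bar below 0.2 rad/s); the robot touches nothing.
It fails at once if the lever snaps back: faster than 1.2 rad/s homeward while more than 0.12 rad from home (velocity of joint lever below -1.2 rad/s and value of joint lever above 0.12 rad).
It fails at once if the bar is dropped: let go over the tray more than 25 mm above the liner's underside (horizontal distance between bar and tray below 0.13 m and z of bar in the frame of liner above 0.025 m and contact force between the fingers and bar below 0.05 N).
It fails at once if the other bar is moved more than 15 mm (distance of bar2 from where it was at the start of the episode above 0.015 m).
It fails at once if a cutter or the jar is moved more than 30 mm (distance of any of star_cutter, ring_cutter, honey_jar from where it was at the start of the episode above 0.03 m).
It also fails if it takes over 69 s, if anything falls off the work surface, if the arm or the gripper's body presses on something with over 40 N, if the wrist force passes 120 N, or if a joint passes its speed limit or range.

## Working session

There is one attempt and no reset: what is moved stays moved. The work goes in short steps, Python scripts to look and compute and a tool call to move; the robot and the scene stay as the last step left them, time stands still between calls to the robot, and variables do not carry over. Pictures are saved under pics/ and viewed, at most 12 in all, crops included, and the job is handed in when it is done.

Besides the shell and the picture viewer there is one more tool, called after ">>>" by a JSON object that holds its "op" and its "data", one argument or row to a line. arm_command: Moves the arm, as the interface text tells. Shifts and turns lie within -1 to 1; 1 stands for 0.5 m of shift or 90 degrees of turn. Its arguments: {"type":"object","properties":{"travel":{"type":"array"},"delta_rot":{"type":"array"},"grip":{"type":"number"},"newtons":{"type":"number"}},"required":["travel","delta_rot"]}

```bash
mkdir -p pics; cat > h.py <<'E'
import numpy as np, cv2
from plant import r, viewer
from scipy.spatial.transform import Rotation as Ro
def cap(n):
    s=r.get_state(); c=viewer.capture(n); K=np.array(c["camera_matrix"])
    if n=="wrist":
        M=np.array(c["mount"]); T=np.eye(4); T[:3,:3]=Ro.from_euler('xyz',s["eef_rot"],degrees=True).as_matrix(); T[:3,3]=s["tcp_pos"]
        W=np.linalg.inv(T@M); R,t=W[:3,:3],W[:3,3]
    else: R,t=np.array(c["R"]),np.array(c["t"])
    return dict(img=c["img"],K=K,R=R,t=t)
def save(c,f): cv2.imwrite('pics/'+f,c["img"][:,:,::-1])
def ray(c,u,v):
    o=-c["R"].T@c["t"]; d=c["R"].T@np.linalg.inv(c["K"])@[u,v,1.]; return o,d/np.linalg.norm(d)
def onz(c,u,v,z):
    o,d=ray(c,u,v); return o+d*(z-o[2])/d[2]
def tri(rs):
    A=sum(np.eye(3)-np.outer(d,d) for o,d in rs); b=sum((np.eye(3)-np.outer(d,d))@o for o,d in rs); return np.linalg.solve(A,b)
def blobs(c,f,amin=60):
    h=cv2.cvtColor(c["img"],cv2.COLOR_RGB2HSV); m=f(*[h[...,i].astype(int) for i in range(3)]).astype(np.uint8)
    return sorted([k for k in cv2.findContours(m,cv2.RETR_EXTERNAL,cv2.CHAIN_APPROX_NONE)[0] if cv2.contourArea(k)>amin],key=cv2.contourArea)[::-1]
E
python3 - <<'E'
from h import *
np.set_printoptions(precision=4,suppress=True)
for n in("scene","top","wrist"):
    c=cap(n); save(c,n+"0.png"); print(n,c["K"][0,0],-c["R"].T@c["t"],c["R"][2])
print(r.get_state())
E
```

```text
scene 375.455221736591 [ 0.8826 -0.4057  0.9103] [-0.3416  0.4077 -0.8468]
top 402.55933289483283 [ 0.4948 -0.0373  1.1134] [ 0.0943 -0.0017 -0.9955]
wrist 286.2265706137977 [0.2969 0.6093 0.383 ] [-0.2446  0.0876 -0.9657]
{'time_s': 0.15, 'joints': array([ 86.4644,  20.5815,   0.6473,  -0.0137, -70.1356, -16.5074]), 'qd': array([ 0.051 , -0.0506,  0.0996,  0.0575,  0.0113,  0.1051]), 'joint_torque': array([ -0.0008, -58.3276,  29.3293,   7.0012,   0.0089,  -0.0001]), 'tcp_pos': array([0.2312, 0.6338, 0.214 ]), 'eef_rot': array([179.9293,  -0.0075, -20.0477]), 'contact_force': array([ 0.1725, -0.2154,  0.6941]), 'moment': array([-0.0315,  0.0563,  0.0045]), 'gripper_force': 0.0, 'gripper_width': 0.08748697864927465}
```

View pics/top0.png

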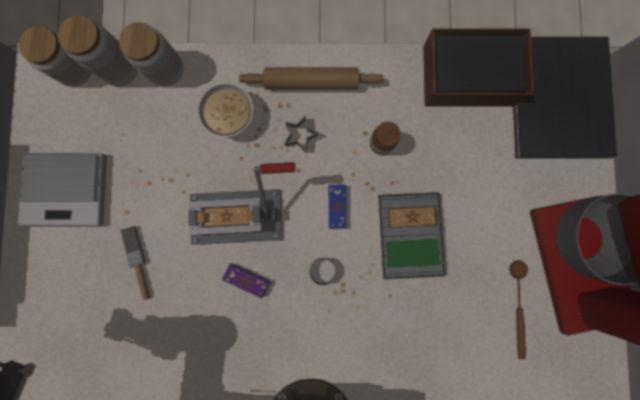

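View pics/scene0.png

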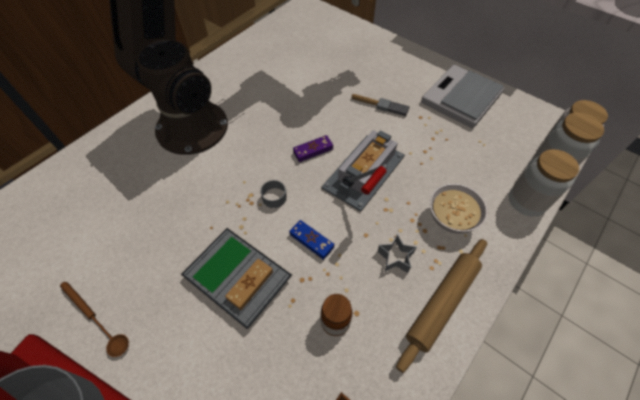

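The top view (up = +x, left = +y) shows the press at about (235,217), the red handle at (278,168), the green liner at (413,253), bar2 at (412,217), the ring cutter at (325,270), the star cutter at (300,134) and the jar at (386,137). The scene view shows the same objects, with the handle at (374,180) and the liner at (223,262).

```bash
cat > m.py <<'E'
from h import *
np.set_printoptions(precision=4,suppress=True)
red=lambda h,s,v:((h<6)|(h>174))&(s>150)&(v>60)
grn=lambda h,s,v:(h>45)&(h<85)&(s>110)
org=lambda h,s,v:(h>7)&(h<20)&(s>75)&(v>90)
C={n:cap(n) for n in("scene","top")}
def cen(k): m=cv2.moments(k); return np.array([m['m10']/m['m00'],m['m01']/m['m00']])
for nm,f in(("red",red),("grn",grn),("org",org)):
    for n,c in C.items():
        for k in blobs(c,f)[:7]: print(nm,n,cv2.contourArea(k),cen(k),[np.round(x,1) for x in cv2.minAreaRect(k)[0:3]])
E
python3 m.py; python3 - <<'E'
from h import *
c=cap("top");a=cv2.resize(c["img"][140:300,170:470],None,fx=2.6,fy=2.6,interpolation=cv2.INTER_CUBIC); cv2.imwrite('pics/topc.png',np.clip(a[:,:,::-1]*1.6,0,255).astype(np.uint8))
E
```

```text
red scene 1620.5 [ 57.306  362.3815] [array([ 65.9, 371.2]), array([133.7,  32.1]), np.float64(29.5)]
red scene 223.5 [373.9471 179.0485] [array([373.7, 179.1]), array([ 8.7, 30.1]), np.float64(38.7)]
red top 2935.5 [563.3011 272.2351] [array([578.5, 265.4]), array([128.4,  62.3]), np.float64(75.0)]
red top 622.0 [588.9686 238.3124] [array([589.5, 238.5]), array([39., 21.]), np.float64(90.0)]
red top 174.5 [277.107  167.4642] [array([277. , 167.5]), array([ 6.4, 32.2]), np.float64(87.1)]
grn scene 1285.0 [221.1896 264.1415] [array([221.8, 263.8]), array([24.3, 57.8]), np.float64(44.1)]
grn top 863.0 [413.1116 252.3781] [array([412.2, 253. ]), array([22.5, 47.9]), np.float64(86.8)]
org scene 2259.5 [448.8826 296.9488] [array([451.9, 291.6]), array([ 23. , 121.5]), np.float64(32.5)]
org scene 1371.5 [456.76   209.2688] [array([456.8, 209.4]), array([48.3, 36.7]), np.float64(26.6)]
org scene 1190.0 [586.859  119.2032] [array([586.5, 118.6]), array([40.5, 37.6]), np.float64(18.4)]
org scene 904.0 [248.2386 282.3518] [array([248.3, 282.1]), array([19. , 51.7]), np.float64(40.3)]
org scene
[... 248 characters left out ...]
 array([27.5, 25.8]), np.float64(56.3)]
org top 1471.5 [226.1092 111.028 ] [array([226. , 111.5]), array([43., 44.]), np.float64(90.0)]
org top 943.5 [136.9839  39.3692] [array([137.,  40.]), array([34., 36.]), np.float64(90.0)]
org top 818.5 [75.4895 34.4154] [array([76.5, 34. ]), array([34., 37.]), np.float64(90.0)]
org top 766.0 [35.8244 44.2037] [array([36.5, 44. ]), array([32., 35.]), np.float64(90.0)]
org top 752.0 [306.738   75.5623] [array([310. ,  75.6]), array([94. , 10.8]), np.float64(2.3)]
org top 724.5 [411.4891 216.6565] [array([411.5, 216.7]), array([17.6, 44.9]), np.float64(86.6)]
org top 708.0 [228.4129 215.8383] [array([227.9, 215.9]), array([17.7, 46.7]), np.float64(87.1)]
```

View pics/topc.png

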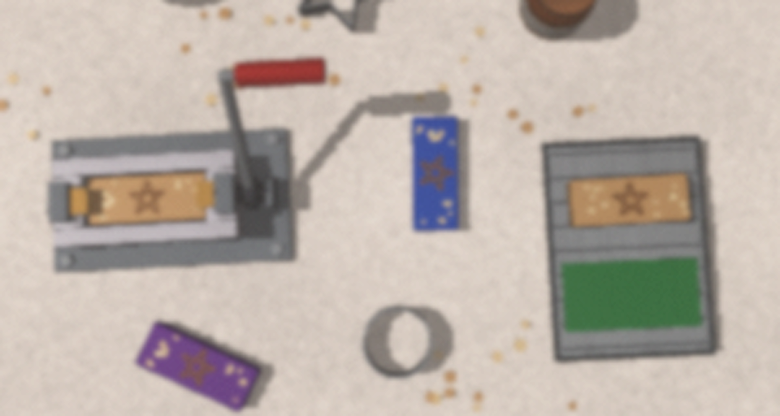

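The crop shows the press with its lever and handle, the bar in the mould, and the tray with the liner nearer the robot. Everything is turned by roughly 3°. Next I'll get 3D positions.

```bash
cat > m2.py <<'E'
from m import *
S,T=C["scene"],C["top"]
def pick(c,f,p): return min(blobs(c,f),key=lambda k:np.hypot(*(cen(k)-p)))
def ends(k):
    b=cv2.boxPoints(cv2.minAreaRect(k)); d=[np.linalg.norm(b[i]-b[(i+1)%4]) for i in range(2)]
    i=0 if d[0]<d[1] else 1
    return (b[i]+b[(i+1)%4])/2,(b[(i+2)%4]+b[(i+3)%4])/2
def yaw(a,b): d=(a-b)*np.sign(a[1]-b[1]); return np.degrees(np.arctan2(-d[0],d[1]))
def meas(nm,f,pS,pT,z):
    a,b=pick(S,f,pS),pick(T,f,pT)
    p=tri([ray(S,*cen(a)),ray(T,*cen(b))]); print(nm,"tri",p)
    for n,c,k in(("S",S,a),("T",T,b)):
        e=[onz(c,*q,z) for q in ends(k)]; print("  ",n,"on z",z,onz(c,*cen(k),z),"len",np.linalg.norm(e[0]-e[1]),"yaw",yaw(*e))
if __name__=="__main__":
    meas("handle",red,(374,179),(277,167),.195)
    meas("liner",grn,(221,264),(413,252),.030)
    meas("bar2",org,(248,282),(411,217),.054)
    meas("bar",org,(367,157),(228,216),.056)
    def t(p): return onz(T,170+p[0]/2.6,140+p[1]/2.6,p[2])
    q=[t((52,142,.012)),t((290,130,.012)),t((295,260,.012)),t((55,271,.012))]; print("plate",np.array(q),np.mean(q,0),yaw(q[0],q[1]),yaw(q[3],q[2]))
    q=[t((544,144,.028)),t((699,137,.028)),t((715,352,.028)),t((557,359,.028))]; print("tray",np.mean(q,0),yaw(q[0],q[1]),yaw(q[3],q[2]))
E
python3 m2.py|grep -v "^\(red\|grn\|org\)"
```

```text
handle tri [0.6506 0.0689 0.2013]
   S on z 0.195 [0.649  0.0737 0.195 ] len 0.08413407085036481 yaw 3.7768975634904054
   T on z 0.195 [0.6511 0.0691 0.195 ] len 0.07412254541569711 yaw 2.568799692688111
liner tri [ 0.4506 -0.2772  0.0353]
   S on z 0.03 [ 0.4487 -0.2756  0.03  ] len 0.1415377644136389 yaw 1.8997651758453469
   T on z 0.03 [ 0.4497 -0.2792  0.03  ] len 0.12665058858967831 yaw 3.175712605334941
bar2 tri [ 0.5443 -0.2696  0.0515]
   S on z 0.054 [ 0.5452 -0.2701  0.054 ] len 0.12067412530151067 yaw 3.54849422587067
   T on z 0.054 [ 0.5443 -0.269   0.054 ] len 0.11830282939260041 yaw 3.301510556087369
bar tri [0.5468 0.2115 0.0635]
   S on z 0.056 [0.5449 0.2182 0.056 ] len 0.1219627156836209 yaw 3.899777956954815
   T on z 0.056 [0.546  0.2121 0.056 ] len 0.12242259420507952 yaw 2.9036257401616985
plate [[0.6063 0.3293 0.012 ]
 [0.6193 0.0779 0.012 ]
 [0.4824 0.0712 0.012 ]
 [0.4708 0.3219 0.012 ]] [0.5447 0.2001 0.012 ] 2.949257089628172 2.641985978113504
tray [ 0.4962 -0.2749  0.028 ] 2.638005346386854 2.519897342203695
```

>>> {"op": "arm_command", "data": {
  "travel": [
    [0.34,-0.5,0.27],
    [0.34,-0.5,0.27],
    [0.34,-0.5,0.27],
    [0.34,-0.5,0.27],
    [0.34,-0.5,0.27],
    [0.34,-0.5,0.27],
    [0.74,-1.0,0.27],
    [0.74,-1.0,0.27],
    [0.74,-1.0,0.27],
    [0.74,-1.0,0.27],
    [0.74,-1.0,0.27],
    [0.74,-1.0,0.27],
    [0.74,-1.0,0.27],
    [0.74,-1.0,0.27],
    [0.74,-1.0,0.27]
  ],
  "delta_rot": [
    [0,0,-0.4],
    [0,0,-0.4],
    [0,0,-0.4],
    [0,0,-0.4],
    [0,0,-0.4],
    [0,0,-0.4],
    [0,0,-0.744],
    [0,0,-0.744],
    [0,0,-0.744],
    [0,0,-0.744],
    [0,0,-0.744],
    [0,0,-0.744],
    [0,0,-0.744],
    [0,0,-0.744],
    [0,0,-0.744]
  ],
  "grip": 1,
  "newtons": 25
}}

```text
time_s: 2.28
tcp_pos: [0.6007, 0.1354, 0.35]
eef_rot: [-180.0, 0.0, -86.9]
contact_force: [-1.5, -1.0, 0.1]
gripper_width: 0.0877
gripper_force: 0.0
```

```bash
python3 - <<'E'
from h import *
import pickle
s=r.get_state(); print(s["time_s"],s["tcp_pos"],s["eef_rot"],s["contact_force"],s["joints"])
c=cap("wrist"); save(c,"w1.png"); pickle.dump(c,open("w1.pkl","wb"))
E
```

```text
2.275 [0.60073527 0.13535569 0.34996283] [-1.79976963e+02  1.99976706e-02 -8.68911759e+01] [-1.47416654 -1.0480265   0.09619397] [ 3.08406662e+01  1.18782510e+01  5.98616662e+00 -7.01841517e-03
 -8.40782196e+01 -2.77311238e+01]
```

View pics/w1.png

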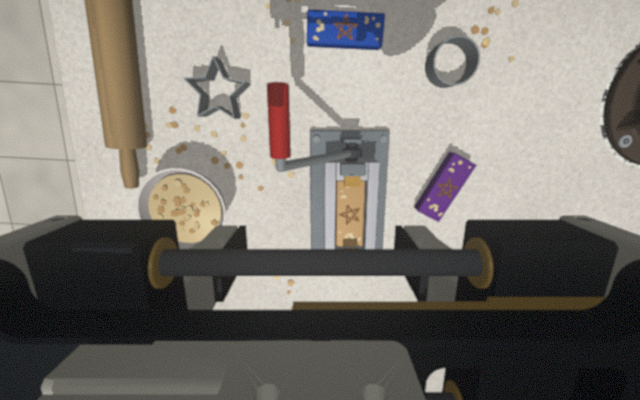

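The wrist view shows the red handle from (278,85) to (280,157), the press plate edge at the top at v≈128, and the bar with its star at (350,213). The fingers hide the rear part of the press.

```bash
cat >m3.py <<'E'
from m2 import *
import pickle
W=pickle.load(open("w1.pkl","rb"))
k=pick(W,red,(279,120)); a=pick(S,red,(374,179)); b=pick(T,red,(277,167))
print("W red",cen(k),ends(k))
for q,l in(((S,a),"S"),((T,b),"T")): print("tri W+",l,tri([ray(W,*cen(k)),ray(q[0],*cen(q[1]))]))
p=tri([ray(W,*cen(k)),ray(T,*cen(b)),ray(S,*cen(a))]);print("all",p)
e=[onz(W,*q,.195) for q in ends(k)];print("ends",e,yaw(*e),np.mean(e,0))
for q in((310,128),(389,128)): print("plate corner",onz(W,*q,.012))
print("star W",onz(W,350,213,.056))
print("star T",onz(T,170+147/2.6,140+198/2.6,.056), "starS", tri([ray(W,350,213),ray(T,170+147/2.6,140+198/2.6)]))
E
python3 m3.py|grep -v "^\(red\|grn\|org\)"
```

```text
W red [279.1398 124.4245] (array([277.4164,  83.9884], dtype=float32), array([279.448 , 157.1264], dtype=float32))
tri W+ S [0.6492 0.0734 0.1946]
tri W+ T [0.64   0.072  0.2593]
all [0.6495 0.0762 0.1931]
ends [array([0.6519, 0.032 , 0.195 ]), array([0.6484, 0.1095, 0.195 ])] 2.6024272318517268 [0.6502 0.0708 0.195 ]
plate corner [0.6215 0.0816 0.012 ]
plate corner [0.4854 0.0741 0.012 ]
star W [0.5456 0.2173 0.056 ]
star T [0.5451 0.217  0.056 ] starS [0.5453 0.2176 0.0544]
```

>>> {"op": "arm_command", "data": {
  "travel": [
    [0.098,-0.136,-0.1],
    [0.098,-0.136,-0.1],
    [0.098,-0.136,-0.1],
    [0.098,-0.136,-0.2],
    [0.098,-0.136,-0.25],
    [0.098,-0.136,-0.28],
    [0.098,-0.136,-0.304],
    [0.098,-0.136,-0.304],
    [0.098,-0.136,-0.304]
  ],
  "delta_rot": [
    [0,0,0],
    [0,0,0],
    [0,0,0],
    [0,0,0],
    [0,0,0],
    [0,0,0],
    [0,0,0],
    [0,0,0],
    [0,0,0]
  ]
}}

```text
time_s: 3.55
tcp_pos: [0.6509, 0.0663, 0.1988]
eef_rot: [-179.9, 0.0, -87.0]
contact_force: [0.1, 0.4, 0.0]
gripper_width: 0.0871
gripper_force: 0.0
```

>>> {"op": "arm_command", "data": {
  "travel": [
    [0,0,0],
    [0,0,0],
    [0,0,0],
    [0,0,0],
    [0,0,0],
    [0,0,0]
  ],
  "delta_rot": [
    [0,0,0],
    [0,0,0],
    [0,0,0],
    [0,0,0],
    [0,0,0],
    [0,0,0]
  ],
  "grip": 0,
  "newtons": 30
}}

```text
time_s: 4.3
tcp_pos: [0.6503, 0.0661, 0.1976]
eef_rot: [180.0, -0.0, -87.0]
contact_force: [-0.8, -0.0, -0.6]
gripper_width: 0.0329
gripper_force: 0.0
```

>>> {"op": "arm_command", "data": {
  "travel": [
    [0,0,0],
    [0,0,0],
    [0,0,0]
  ],
  "delta_rot": [
    [0,0,0],
    [0,0,0],
    [0,0,0]
  ]
}}

```text
time_s: 4.68
tcp_pos: [0.6503, 0.0661, 0.1976]
eef_rot: [180.0, -0.0, -87.0]
contact_force: [-0.2, -0.5, 0.2]
gripper_width: 0.0038
gripper_force: 0.0
```

```bash
python3 - <<'E'
import numpy as np
for n,q in(("pull",np.r_[np.linspace(.05,.85,16),.87]),("back",np.linspace(.85,0,20)[1:])):
    f=.6-q; o=.6 if n=="pull" else -.27
    dx=.17*(np.sin(f)-np.sin(o)); dz=.17*(np.cos(f)-np.cos(o)); c,s=np.cos(np.radians(3)),np.sin(np.radians(3))
    print(n,[[round(float(v),3) for v in a] for a in np.c_[dx*c,dx*s,dz]/.5])
E
```

```text
pull [[-0.014, -0.001, 0.009], [-0.03, -0.002, 0.018], [-0.046, -0.002, 0.027], [-0.063, -0.003, 0.034], [-0.08, -0.004, 0.04], [-0.097, -0.005, 0.046], [-0.114, -0.006, 0.05], [-0.132, -0.007, 0.054], [-0.15, -0.008, 0.057], [-0.168, -0.009, 0.059], [-0.186, -0.01, 0.059], [-0.204, -0.011, 0.059], [-0.222, -0.012, 0.058], [-0.24, -0.013, 0.056], [-0.258, -0.014, 0.053], [-0.276, -0.014, 0.049], [-0.282, -0.015, 0.047]]
back [[0.021, 0.001, 0.005], [0.036, 0.002, 0.008], [0.051, 0.003, 0.01], [0.066, 0.003, 0.011], [0.082, 0.004, 0.012], [0.097, 0.005, 0.012], [0.112, 0.006, 0.012], [0.127, 0.007, 0.01], [0.142, 0.007, 0.008], [0.157, 0.008, 0.006], [0.172, 0.009, 0.002], [0.187, 0.01, -0.002], [0.201, 0.011, -0.006], [0.215, 0.011, -0.011], [0.229, 0.012, -0.017], [0.243, 0.013, -0.024], [0.256, 0.013, -0.031], [0.27, 0.014, -0.039], [0.282, 0.015, -0.047]]
```

The gripper closed to 4 mm, so it missed the handle. I need to look.

```bash
python3 - <<'E'
from h import *
a=cap("wrist")["img"]; b=cap("scene")["img"][100:250,280:480]
im=np.vstack([a[100:340,120:520], cv2.resize(b,(400,300),interpolation=cv2.INTER_CUBIC)])
cv2.imwrite("pics/w2.png",np.clip(im[:,:,::-1]*1.5,0,255).astype(np.uint8))
print(r.get_state()["gripper_width"])
E
```

```text
0.0010169747483610358
```

View pics/w2.png

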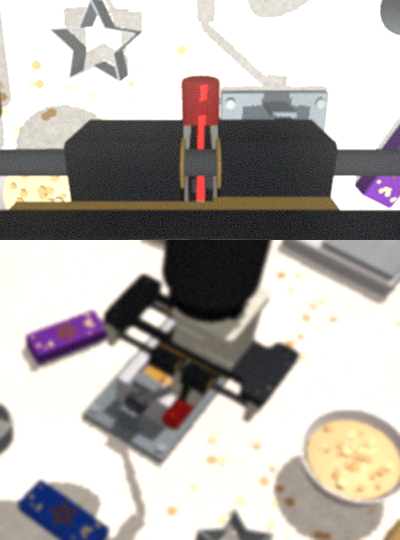

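```bash
python3 - <<'E'
from h import *
s=r.get_state(); print(s["time_s"],s["gripper_width"],s["gripper_force"],s["tcp_pos"])
c=cap("wrist"); a=c["img"]
K,R,t=c["K"],c["R"],c["t"]
P=np.array(s["tcp_pos"])
def pr(X): p=K@(R@X+t); return p[:2]/p[2]
print("tcp px",pr(P),"tips",pr(P-[0,0,.019]), "handle near end centre nominal",pr(np.array([.652,.031,.195])),"12mm half width px",pr(np.array([.664,.031,.195])))
cv2.imwrite("pics/w3.png",cv2.resize(a[140:320,220:420],(800,720)[:2] and (660,594),interpolation=cv2.INTER_CUBIC)[:,:,::-1])
E
```

```text
4.775 0.0010169747483610358 0.0 [0.65034648 0.06610084 0.19765296]
tcp px [320.094212   233.71569693] tips [320.11396082 223.16314544] handle near end centre nominal [320.42175044 178.57434549] 12mm half width px [300.82346638 177.55636361]
```

View pics/w3.png

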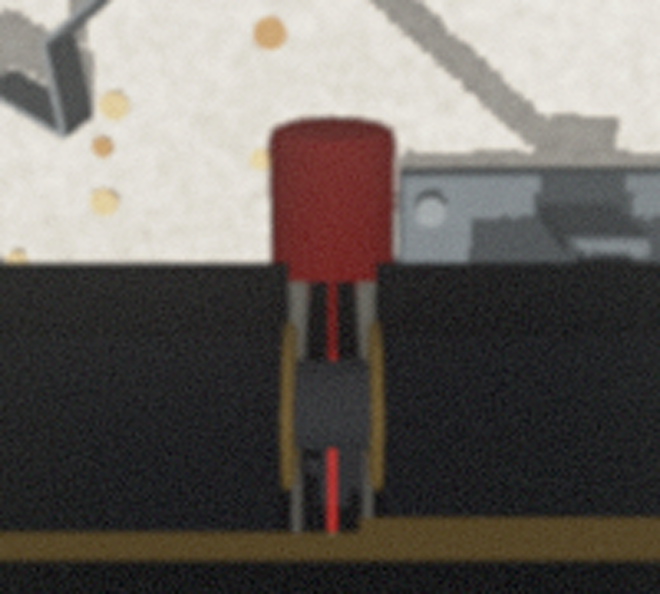

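The fingers are closed in front of (above) the red handle, whose near end is at (320,178) in the full image, so the handle seems to be below the tips. I'll raise the arm and re-measure.

>>> {"op": "arm_command", "data": {
  "travel": [
    [0,0.02,0.05],
    [0,0.06,0.2],
    [0,0.1,0.3],
    [0,0.1,0.3],
    [0,0.1,0.3]
  ],
  "delta_rot": [
    [0,0,0],
    [0,0,0],
    [0,0,0],
    [0,0,0],
    [0,0,0]
  ],
  "grip": 1
}}

```text
time_s: 5.45
tcp_pos: [0.6502, 0.1165, 0.3478]
eef_rot: [-180.0, 0.0, -87.0]
contact_force: [0.5, -0.8, -1.2]
gripper_width: 0.0448
gripper_force: 0.0
```

```bash
python3 - <<'E'
from m2 import *
import pickle
s=r.get_state(); print(s["tcp_pos"],s["eef_rot"],s["gripper_width"])
W=cap("wrist"); pickle.dump(W,open("w4.pkl","wb")); W1=pickle.load(open("w1.pkl","rb"))
for n,c,p in(("W1",W1,(279,120)),("W",W,(320,150)),("S",S,(374,179)),("T",T,(277,167))):
    k=pick(c,red,p); print(n,cen(k),cv2.contourArea(k),cv2.minAreaRect(k))
k=pick(W,red,(320,150)); k1=pick(W1,red,(279,120))
e,e1=ends(k),ends(k1)
for a,b in zip(e,e1): print("end tri W,W1",tri([ray(W,*a),ray(W1,*b)]))
a=pick(S,red,(374,179))
print("W+S",tri([ray(W,*cen(k)),ray(S,*cen(a))]))
save(W,"w4.png")
E
```

```text
red scene 1868.5 [ 51.1723 362.199 ] [array([ 66.5, 366.3]), array([135.3,  38.8]), np.float64(18.1)]
red scene 231.5 [373.4608 179.6314] [array([373.4, 179.5]), array([ 9. , 31.2]), np.float64(39.8)]
red scene 72.0 [  4.3356 395.3032] [array([  7. , 393.5]), array([14., 11.]), np.float64(0.0)]
red top 4506.5 [579.8505 288.6823] [array([588.6, 276. ]), array([153.9,  77.3]), np.float64(74.7)]
red top 619.0 [588.9822 238.3139] [array([589.5, 238.5]), array([39., 21.]), np.float64(90.0)]
red top 301.0 [634.7868 217.2735] [array([631.5, 228. ]), array([56., 15.]), np.float64(90.0)]
red top 183.0 [276.8689 167.4454] [array([277. , 167.4]), array([ 6.6, 32.2]), np.float64(86.6)]
grn scene 1286.5 [221.1744 264.1644] [array([221.5, 263.5]), array([24.4, 57.5]), np.float64(43.2)]
grn top 558.0 [423.4035 251.3683] [array([421.2, 252.2]), array([23.4, 31.1]), np.float64(85.9)]
org scene 2388.0 [448.3844 296.6332] [array([450.6, 291.8]), array([ 26.6, 123.2]), np.float64(30.7)]
org scene 1363.0 [456.7095 209.2459] [array([456.6, 209.2]), array([48.1, 36.7]), np.float64(18.4)]
org scene 1217.5 [
[... 1069 characters left out ...]
898 334.2743] [array([519.9, 323. ]), array([70.2,  6.3]), np.float64(87.5)]
[0.6497 0.1158 0.346 ] [179.8602  -0.0289 -87.0132] 0.052893042998551514
W1 [279.1398 124.4245] 1074.5 ((278.43218994140625, 120.55744934082031), (73.16622161865234, 18.49286651611328), 88.40885925292969)
W [321.5799 141.5157] 1218.0 ((322.0, 142.0), (72.0, 18.0), 90.0)
S [373.4608 179.6314] 231.5 ((373.4098205566406, 179.5081787109375), (8.962581634521484, 31.240999221801758), 39.80556869506836)
T [276.8689 167.4454] 183.0 ((276.9965515136719, 167.4413604736328), (6.635589122772217, 32.2383918762207), 86.633544921875)
end tri W,W1 [0.6518 0.0321 0.1959]
end tri W,W1 [0.6476 0.1088 0.2016]
W+S [0.6504 0.0692 0.1989]
```

View pics/w4.png

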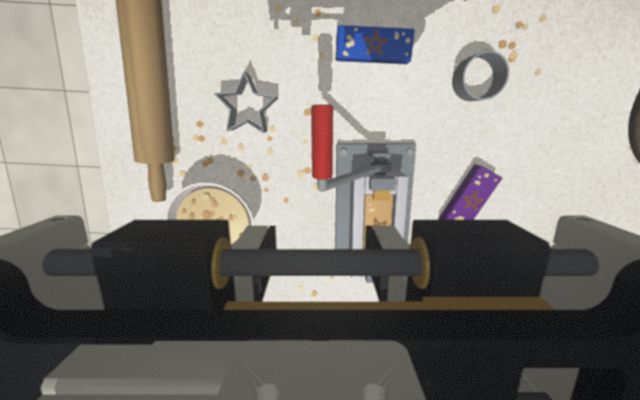

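The handle is still at (0.650, 0.070, 0.198), so it hasn't moved. In the pictures, though, the fingers look shorter than stated: the inner gap of 150 px at 88 mm puts the tips about 0.167 m from the camera, not 0.198 m. I'll check that.

```bash
python3 - <<'E'
from h import *
import pickle
print(r.tips_ahead,[x for x in dir(r) if x[0]!='_'])
s=r.get_state(); c=cap("wrist"); P=np.array(s["tcp_pos"]); w=s["gripper_width"]/2
Rt=Ro.from_euler('xyz',s["eef_rot"],degrees=True).as_matrix()
def pr(x): X=P+Rt@np.array(x); p=c["K"]@(c["R"]@X+c["t"]); return (p[:2]/p[2]).round(0)
print(s["gripper_width"])
for z in(.019,0,-.013,-.03): print(z,[pr([dx,sg*w,z]) for dx in(.0095,-.0095) for sg in(1,-1)])
g=c["img"][215:300,180:460].mean(2)
for v in(225,229,233,238,245,255): print(v,np.where(g[v-215]>90)[0][[0,-1]]+180 if (g[v-215]>90).any() else None, [int(x) for x in g[v-215,::10]])
E
```

```text
0.019 ['Unreachable', 'get_state', 'tips_ahead']
0.05674766489417874
0.019 [array([361., 210.]), array([279., 210.]), array([360., 236.]), array([280., 236.])]
0 [array([365., 220.]), array([275., 220.]), array([364., 247.]), array([276., 247.])]
-0.013 [array([369., 227.]), array([271., 227.]), array([367., 257.]), array([273., 257.])]
-0.03 [array([374., 239.]), array([266., 239.]), array([372., 272.]), array([268., 271.])]
225 [223 418] [43, 38, 41, 40, 38, 210, 206, 129, 169, 152, 223, 220, 216, 224, 220, 221, 146, 95, 210, 115, 113, 124, 198, 216, 37, 39, 36, 38]
229 [223 418] [43, 38, 39, 38, 43, 211, 178, 102, 101, 55, 222, 225, 221, 223, 214, 222, 146, 100, 202, 46, 98, 100, 153, 221, 36, 42, 39, 30]
233 [223 417] [38, 31, 34, 36, 33, 209, 100, 100, 98, 48, 220, 219, 224, 222, 214, 220, 145, 93, 206, 43, 91, 97, 99, 225, 35, 35, 27, 38]
238 [224 417] [37, 38, 39, 41, 51, 210, 96, 98, 55, 43, 220, 222, 224, 220, 217, 219, 146, 93, 205, 38, 44, 105, 97, 227, 40, 37, 35, 37]
245 [224 416] [32, 49, 29, 72, 64, 102, 94, 96, 37, 38, 225, 221, 226, 222, 218, 218, 146, 91, 204, 36, 33, 99, 98, 93, 58, 70, 26, 41]
255 None [39, 35, 28, 66, 58, 57, 59, 62, 61, 60, 63, 64, 66, 62, 65, 61, 63, 67, 59, 56, 59, 54, 49, 54, 59, 67, 35, 30]
```

The visible fingertips (v≈226) sit about 13 mm behind the reported TCP. The fingers are therefore about 32 mm shorter than stated, which agrees with the miss. I'll go down to TCP z ≈ 0.167.

>>> {"op": "arm_command", "data": {
  "travel": [
    [0,-0.1,-0.1],
    [0,-0.1,-0.1],
    [0,-0.1,-0.22],
    [0,-0.1,-0.27],
    [0,-0.1,-0.3],
    [0,-0.1,-0.32],
    [0,-0.1,-0.34],
    [0,-0.1,-0.352],
    [0,-0.1,-0.362],
    [0,-0.1,-0.362]
  ],
  "delta_rot": [
    [0,0,0],
    [0,0,0],
    [0,0,0],
    [0,0,0],
    [0,0,0],
    [0,0,0],
    [0,0,0],
    [0,0,0],
    [0,0,0],
    [0,0,0]
  ]
}}

```text
time_s: 6.9
tcp_pos: [0.6503, 0.0661, 0.1666]
eef_rot: [180.0, -0.0, -87.0]
contact_force: [0.4, -0.1, 0.0]
gripper_width: 0.0875
gripper_force: 0.0
```

>>> {"op": "arm_command", "data": {
  "travel": [
    [0,0,0],
    [0,0,0],
    [0,0,0],
    [0,0,0],
    [0,0,0],
    [0,0,0],
    [0,0,0],
    [0,0,0],
    [0,0,0],
    [0,0,0]
  ],
  "delta_rot": [
    [0,0,0],
    [0,0,0],
    [0,0,0],
    [0,0,0],
    [0,0,0],
    [0,0,0],
    [0,0,0],
    [0,0,0],
    [0,0,0],
    [0,0,0]
  ],
  "grip": 0,
  "newtons": 30
}}

```text
time_s: 8.15
tcp_pos: [0.6503, 0.0661, 0.1667]
eef_rot: [180.0, 0.0, -87.0]
contact_force: [-0.1, 1.0, -0.7]
gripper_width: 0.0229
gripper_force: 30.0
```

Held: 23 mm opening at 30 N. Now I'll pull along the arc.

>>> {"op": "arm_command", "data": {
  "travel": [
    [-0.014,-0.001,0.009],
    [-0.03,-0.002,0.018],
    [-0.046,-0.002,0.027],
    [-0.063,-0.003,0.034],
    [-0.08,-0.004,0.04],
    [-0.097,-0.005,0.046],
    [-0.114,-0.006,0.05],
    [-0.132,-0.007,0.054],
    [-0.15,-0.008,0.057],
    [-0.168,-0.009,0.059],
    [-0.186,-0.01,0.059],
    [-0.204,-0.011,0.059],
    [-0.222,-0.012,0.058],
    [-0.24,-0.013,0.056],
    [-0.258,-0.014,0.053],
    [-0.27,-0.014,0.05],
    [-0.27,-0.014,0.05]
  ],
  "delta_rot": [
    [0,0,0],
    [0,0,0],
    [0,0,0],
    [0,0,0],
    [0,0,0],
    [0,0,0],
    [0,0,0],
    [0,0,0],
    [0,0,0],
    [0,0,0],
    [0,0,0],
    [0,0,0],
    [0,0,0],
    [0,0,0],
    [0,0,0],
    [0,0,0],
    [0,0,0]
  ]
}}

```text
time_s: 10.28
tcp_pos: [0.5229, 0.0598, 0.1978]
eef_rot: [-179.0, 0.1, -86.9]
contact_force: [13.6, -5.8, 15.4]
gripper_width: 0.0233
gripper_force: 30.0
```

>>> {"op": "arm_command", "data": {
  "travel": [
    [-0.01,0,-0.003],
    [-0.02,0,-0.004],
    [-0.028,0,-0.004],
    [-0.028,0,-0.004],
    [-0.028,0,-0.004]
  ],
  "delta_rot": [
    [0,0,0],
    [0,0,0],
    [0,0,0],
    [0,0,0],
    [0,0,0]
  ]
}}

```text
time_s: 10.9
tcp_pos: [0.5118, 0.0595, 0.1957]
eef_rot: [-178.8, 0.0, -86.9]
contact_force: [27.9, -12.6, 6.6]
gripper_width: 0.0234
gripper_force: 30.0
```

```bash
python3 - <<'E'
from m2 import *
s=r.get_state(); print(s["time_s"],s["tcp_pos"],s["contact_force"])
W=cap("wrist"); 
im=np.hstack([W["img"][100:330,200:520],cv2.resize(S["img"][110:225,300:440],(280,230),interpolation=cv2.INTER_CUBIC)])
cv2.imwrite("pics/p1.png",np.clip(im[:,:,::-1]*1.3,0,255).astype(np.uint8))
E
```

```text
red scene 1874.5 [ 51.1033 362.1929] [array([ 66.5, 366.3]), array([135.3,  38.8]), np.float64(18.1)]
red scene 88.0 [319.6193 151.4205] [array([319.5, 151.5]), array([ 8.5, 14.1]), np.float64(45.0)]
red scene 76.5 [  4.7059 395.3791] [array([  7., 394.]), array([10., 14.]), np.float64(90.0)]
red top 4298.0 [578.1043 287.7217] [array([587.1, 276.1]), array([154.1,  74.9]), np.float64(74.1)]
red top 617.5 [588.9722 238.3412] [array([589.5, 238.5]), array([39., 21.]), np.float64(90.0)]
grn scene 1289.0 [221.2205 264.1682] [array([221.8, 263.8]), array([24.3, 57.8]), np.float64(44.1)]
grn top 439.5 [418.2029 258.1741] [array([413.2, 258. ]), array([14.9, 47.6]), np.float64(83.7)]
org scene 2395.5 [448.2545 296.8089] [array([450.5, 291.7]), array([ 26.6, 123.2]), np.float64(30.9)]
org scene 1365.0 [456.732  209.2143] [array([456.9, 209.2]), array([48.3, 36.2]), np.float64(26.6)]
org scene 1216.5 [586.7216 119.379 ] [array([587.1, 119.3]), array([40.7, 38. ]), np.float64(26.6)]
org scene 859.5 [558.9537 163.6135] [array([558.8, 163.6]), array([41.1, 27.2]), np.float64(18.4)]
org scene 576
[... 305 characters left out ...]
486  76.3242] [array([299. ,  76.5]), array([ 17., 118.]), np.float64(90.0)]
org top 1432.5 [226.3479 110.8485] [array([226., 111.]), array([42., 44.]), np.float64(90.0)]
org top 1110.0 [76.6018 33.6545] [array([76.5, 33.5]), array([37., 39.]), np.float64(90.0)]
org top 1025.0 [137.4377  40.2262] [array([137.6,  40.3]), array([36.2, 36.7]), np.float64(26.6)]
org top 990.5 [36.9524 43.4706] [array([37. , 43.5]), array([35., 36.]), np.float64(90.0)]
org top 386.0 [387.6287 132.8558] [array([387.5, 132.5]), array([22.6, 21.2]), np.float64(45.0)]
org top 307.0 [416.5369 211.8301] [array([412. , 214.5]), array([15., 46.]), np.float64(90.0)]
11.0 [0.5118 0.0595 0.1957] [ 27.1014 -11.2543   5.0919]
```

View pics/p1.png

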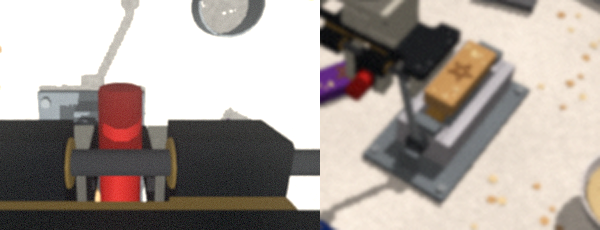

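The picture shows the bar standing clear above the block, with the lever at its stop (contact force 27 N). Now I'll ease it back over about 4.5 s.

>>> {"op": "arm_command", "data": {
  "travel": [
    [0.013,0,0.004],
    [0.022,0,0.004],
    [0.031,0,0.006],
    [0.04,0,0.007],
    [0.049,0,0.009],
    [0.058,0.001,0.01],
    [0.067,0.002,0.011],
    [0.076,0.002,0.012],
    [0.085,0.003,0.012],
    [0.094,0.003,0.013],
    [0.103,0.004,0.013],
    [0.112,0.004,0.013],
    [0.121,0.005,0.013],
    [0.13,0.005,0.013],
    [0.139,0.006,0.012],
    [0.148,0.006,0.011],
    [0.157,0.007,0.01],
    [0.166,0.007,0.008]
  ],
  "delta_rot": [
    [0,0,0],
    [0,0,0],
    [0,0,0],
    [0,0,0],
    [0,0,0],
    [0,0,0],
    [0,0,0],
    [0,0,0],
    [0,0,0],
    [0,0,0],
    [0,0,0],
    [0,0,0],
    [0,0,0],
    [0,0,0],
    [0,0,0],
    [0,0,0],
    [0,0,0],
    [0,0,0]
  ]
}}

```text
time_s: 13.3
tcp_pos: [0.5855, 0.0632, 0.1937]
eef_rot: [-179.9, 0.0, -87.0]
contact_force: [5.2, 1.3, -2.1]
gripper_width: 0.0229
gripper_force: 30.0
```

>>> {"op": "arm_command", "data": {
  "travel": [
    [0.009,0,-0.002],
    [0.018,0.001,-0.004],
    [0.027,0.001,-0.006],
    [0.035,0.002,-0.008],
    [0.044,0.002,-0.011],
    [0.052,0.003,-0.014],
    [0.061,0.003,-0.017],
    [0.069,0.004,-0.02],
    [0.078,0.004,-0.023],
    [0.086,0.005,-0.027],
    [0.094,0.005,-0.031],
    [0.102,0.005,-0.036],
    [0.11,0.006,-0.04],
    [0.118,0.006,-0.045],
    [0.125,0.007,-0.05],
    [0.132,0.007,-0.054],
    [0.134,0.007,-0.054],
    [0.134,0.007,-0.054]
  ],
  "delta_rot": [
    [0,0,0],
    [0,0,0],
    [0,0,0],
    [0,0,0],
    [0,0,0],
    [0,0,0],
    [0,0,0],
    [0,0,0],
    [0,0,0],
    [0,0,0],
    [0,0,0],
    [0,0,0],
    [0,0,0],
    [0,0,0],
    [0,0,0],
    [0,0,0],
    [0,0,0],
    [0,0,0]
  ]
}}

```text
time_s: 15.55
tcp_pos: [0.6503, 0.0658, 0.1664]
eef_rot: [179.9, -0.0, -87.0]
contact_force: [-4.5, -1.7, 1.1]
gripper_width: 0.0237
gripper_force: 30.0
```

>>> {"op": "arm_command", "data": {
  "travel": [
    [0,0,0],
    [0,0,0],
    [0,0,0],
    [0,0,0],
    [0,0,0],
    [0,0,0],
    [0,0,0.05],
    [0,0,0.15],
    [0,0,0.25],
    [0,0,0.366],
    [-0.21,0.408,0.366],
    [-0.21,0.408,0.366],
    [-0.21,0.408,0.366],
    [-0.21,0.408,0.366],
    [-0.21,0.408,0.366],
    [-0.21,0.408,0.366],
    [-0.21,0.408,0.366]
  ],
  "delta_rot": [
    [0,0,0],
    [0,0,0],
    [0,0,0],
    [0,0,0],
    [0,0,0],
    [0,0,0],
    [0,0,0],
    [0,0,0],
    [0,0,0],
    [0,0,0],
    [0,0,0],
    [0,0,0],
    [0,0,0],
    [0,0,0],
    [0,0,0],
    [0,0,0],
    [0,0,0]
  ],
  "grip": 1
}}

```text
time_s: 17.68
tcp_pos: [0.5468, 0.2693, 0.3497]
eef_rot: [-180.0, -0.0, -87.1]
contact_force: [-0.0, -0.4, -0.5]
gripper_width: 0.0874
gripper_force: 0.0
```

```bash
sed -i 's/^for nm,f/for nm,f in() and/; s/in() and in(/in () and (/' m.py; python3 - <<'E'
from m2 import *
import pickle
s=r.get_state(); print(s["time_s"],s["tcp_pos"],s["eef_rot"],s["gripper_width"],s["contact_force"])
W=cap("wrist"); pickle.dump(W,open("w5.pkl","wb")); save(W,"w5.png")
for n,c,f,p in(("W",W,org,(320,150)),("S",S,org,(369,147)),("S",S,red,(373,180)),("T",T,red,(277,167))):
    k=pick(c,f,p); print(n,cen(k),cv2.contourArea(k),cv2.minAreaRect(k))
E
```

```text
17.775 [0.5468 0.2692 0.3496] [-179.9999   -0.0048  -87.0865] 0.08738481873198252 [-0.7546  0.2636  0.3667]
W [322.7719 131.755 ] 2782.5 ((322.5, 132.0), (96.0, 33.0), 90.0)
S [369.6728 147.7712] 518.0 ((369.494140625, 147.9235382080078), (16.052854537963867, 38.07129669189453), 40.601295471191406)
S [373.7825 179.234 ] 221.5 ((373.5365905761719, 179.32925415039062), (8.745731353759766, 30.766231536865234), 38.65980911254883)
T [278.4466 167.1699] 156.0 ((277.0, 167.0), (6.0, 32.0), 90.0)
```

View pics/w5.png

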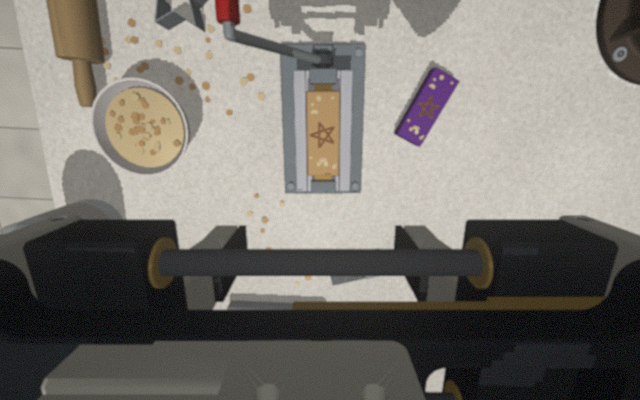

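The bar stands on the catches. Its star is at (323,134) and its top face spans about (306–340, 91–180). The lever is back at its home pixel.

```bash
python3 - <<'E'
from m2 import *
import pickle
W=pickle.load(open("w5.pkl","rb"))
b2=lambda h,s,v:(h>7)&(h<20)&(s>60)&(s<175)&(v>110)
st=lambda h,s,v:(h<20)&(s>60)&(v<130)
a=pick(S,org,(369,147)); 
for f in(org,b2):
    k=pick(W,f,(323,134)); print(cv2.boundingRect(k),cen(k),"W+S",tri([ray(W,*cen(k)),ray(S,*cen(a))]),onz(W,*cen(k),.101),cv2.minAreaRect(k))
h=cv2.cvtColor(W["img"],cv2.COLOR_RGB2HSV)
for v in(78,82,86,90,94,98,120,165,172,176,180,184): print(v,h[v,323].tolist())
for u in(300,304,306,308,336,338,340,342,344): print(u,h[120,u].tolist())
print("star",onz(W,323,134,.101))
print("S only z.101",onz(S,*cen(a),.101))
E
```

```text
(306, 84, 34, 97) [322.7719 131.755 ] W+S [0.5467 0.217  0.1022] [0.5459 0.2166 0.101 ] ((322.5, 132.0), (96.0, 33.0), 90.0)
(306, 85, 34, 95) [322.6502 131.9843] W+S [0.5467 0.2172 0.1019] [0.546  0.2169 0.101 ] ((322.5, 132.0), (94.0, 33.0), 90.0)
78 [108, 20, 127]
82 [98, 9, 115]
86 [18, 139, 117]
90 [17, 117, 111]
94 [17, 107, 174]
98 [18, 107, 174]
120 [17, 107, 181]
165 [19, 94, 187]
172 [17, 105, 183]
176 [19, 128, 171]
180 [20, 83, 102]
184 [99, 14, 127]
300 [120, 6, 177]
304 [132, 7, 176]
306 [15, 52, 137]
308 [18, 110, 169]
336 [17, 103, 178]
338 [17, 109, 164]
340 [12, 18, 143]
342 [120, 7, 177]
344 [120, 1, 179]
star [0.5454 0.2197 0.101 ]
S only z.101 [0.547  0.2183 0.101 ]
```

>>> {"op": "arm_command", "data": {
  "travel": [
    [0,-0.102,-0.1],
    [0,-0.102,-0.1],
    [0,-0.102,-0.22],
    [0,-0.102,-0.34],
    [0,-0.102,-0.42],
    [0,-0.102,-0.46],
    [0,-0.102,-0.49],
    [0,-0.102,-0.52],
    [0,-0.102,-0.545],
    [0,-0.102,-0.566],
    [0,-0.102,-0.566]
  ],
  "delta_rot": [
    [0,0,0],
    [0,0,0],
    [0,0,0],
    [0,0,0],
    [0,0,0],
    [0,0,0],
    [0,0,0],
    [0,0,0],
    [0,0,0],
    [0,0,0],
    [0,0,0]
  ]
}}

```text
time_s: 19.3
tcp_pos: [0.546, 0.2188, 0.066]
eef_rot: [179.9, -0.0, -87.0]
contact_force: [-0.7, -0.1, 1.5]
gripper_width: 0.0873
gripper_force: 0.0
```

>>> {"op": "arm_command", "data": {
  "travel": [
    [0,0,0],
    [0,0,0],
    [0,0,0],
    [0,0,0],
    [0,0,0],
    [0,0,0],
    [0,0,0],
    [0,0,0]
  ],
  "delta_rot": [
    [0,0,0],
    [0,0,0],
    [0,0,0],
    [0,0,0],
    [0,0,0],
    [0,0,0],
    [0,0,0],
    [0,0,0]
  ],
  "grip": 0,
  "newtons": 20
}}

```text
time_s: 20.3
tcp_pos: [0.5463, 0.2191, 0.0668]
eef_rot: [-180.0, -0.0, -87.0]
contact_force: [-0.8, 1.0, 2.9]
gripper_width: 0.0477
gripper_force: 20.0
```

>>> {"op": "arm_command", "data": {
  "travel": [
    [0,0,0.03],
    [0,0,0.08],
    [0,0,0.16],
    [0,0,0.26],
    [0,0,0.36],
    [0,0,0.46],
    [-0.06,-0.06,0.47],
    [-0.12,-0.14,0.47],
    [-0.192,-0.24,0.47],
    [-0.192,-0.34,0.47],
    [-0.192,-0.44,0.47],
    [-0.192,-0.54,0.47],
    [-0.192,-0.64,0.47],
    [-0.192,-0.74,0.47],
    [-0.192,-0.8,0.47],
    [-0.192,-0.838,0.47],
    [-0.192,-0.838,0.47],
    [-0.192,-0.838,0.47]
  ],
  "delta_rot": [
    [0,0,0],
    [0,0,0],
    [0,0,0],
    [0,0,0],
    [0,0,0],
    [0,0,0],
    [0,0,0],
    [0,0,0],
    [0,0,0],
    [0,0,0],
    [0,0,0],
    [0,0,0],
    [0,0,0],
    [0,0,0],
    [0,0,0],
    [0,0,0],
    [0,0,0],
    [0,0,0]
  ]
}}

```text
time_s: 22.55
tcp_pos: [0.4502, -0.1996, 0.3021]
eef_rot: [-180.0, 0.0, -87.0]
contact_force: [-0.8, 0.5, -1.4]
gripper_width: 0.0479
gripper_force: 20.0
```

```bash
python3 - <<'E'
from m2 import *
s=r.get_state(); print(s["time_s"],s["tcp_pos"],s["eef_rot"],s["gripper_width"],s["gripper_force"],s["contact_force"])
W=cap("wrist"); save(W,"w6.png")
k=pick(W,grn,(320,100)); print(cen(k),cv2.minAreaRect(k),cv2.boundingRect(k))
b=cv2.boxPoints(cv2.minAreaRect(k)); e=[onz(W,*q,.03) for q in ends(k)]
print([onz(W,*q,.03) for q in b], np.mean(e,0),yaw(*e)); print(onz(W,*cen(k),.03))
print("W+S",tri([ray(W,*cen(k)),ray(S,*cen(pick(S,grn,(221,264))))]))
E
```

```text
22.65 [ 0.4504 -0.1993  0.302 ] [-179.9713    0.0003  -86.956 ] 0.04769207496131046 19.99977707862854 [ 0.1554  0.8769 -0.2769]
[324.1347 103.316 ] ((324.5, 104.0), (74.0, 45.0), 90.0) (302, 67, 46, 75)
[array([ 0.484 , -0.3393,  0.03  ]), array([ 0.42  , -0.3427,  0.03  ]), array([ 0.4119, -0.2392,  0.03  ]), array([ 0.4801, -0.2355,  0.03  ])] [ 0.449  -0.2892  0.03  ] 3.294448557094507
[ 0.4497 -0.2918  0.03  ]
W+S [ 0.4526 -0.2843  0.0439]
```

View pics/w6.png

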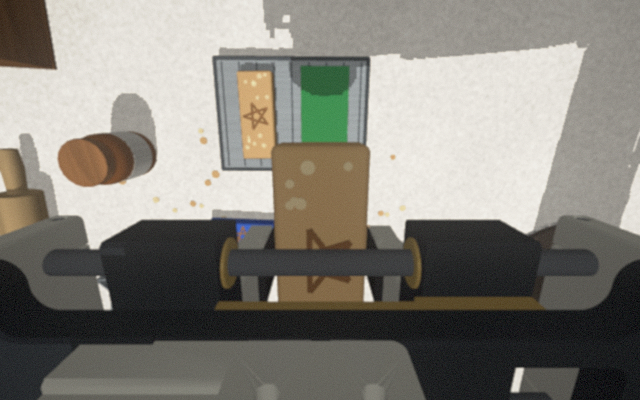

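The view shows the held bar with its star up at (322,262), the green liner ahead at (302–348, 67–142), and bar2 beside it at (256,115). I'll move over the liner centre (0.449, -0.276) and lower the bar.

>>> {"op": "arm_command", "data": {
  "travel": [
    [-0.002,-0.05,0],
    [-0.002,-0.1,-0.04],
    [-0.002,-0.152,-0.1],
    [-0.002,-0.152,-0.18],
    [-0.002,-0.152,-0.26],
    [-0.002,-0.152,-0.34],
    [-0.002,-0.152,-0.41],
    [-0.002,-0.152,-0.46],
    [-0.002,-0.152,-0.5],
    [-0.002,-0.152,-0.52],
    [-0.002,-0.152,-0.535],
    [-0.002,-0.152,-0.546],
    [-0.002,-0.152,-0.552],
    [-0.002,-0.152,-0.557],
    [-0.002,-0.152,-0.557],
    [-0.002,-0.152,-0.557]
  ],
  "delta_rot": [
    [0,0,0],
    [0,0,0],
    [0,0,0],
    [0,0,0],
    [0,0,0],
    [0,0,0],
    [0,0,0],
    [0,0,0],
    [0,0,0],
    [0,0,0],
    [0,0,0],
    [0,0,0],
    [0,0,0],
    [0,0,0],
    [0,0,0],
    [0,0,0]
  ]
}}

```text
time_s: 24.7
tcp_pos: [0.4495, -0.276, 0.0234]
eef_rot: [-180.0, -0.0, -87.0]
contact_force: [-0.0, -0.6, -1.8]
gripper_width: 0.0477
gripper_force: 20.0
```

```bash
python3 - <<'E'
from m2 import *
s=r.get_state(); print(s["time_s"],s["tcp_pos"],s["contact_force"],s["moment"])
W=cap("wrist"); im=np.hstack([W["img"][60:320,160:480],cv2.resize(S["img"][215:335,170:300],(282,260),interpolation=cv2.INTER_CUBIC)])
cv2.imwrite("pics/p2.png",np.clip(im[:,:,::-1]*1.2,0,255).astype(np.uint8))
E
```

```text
24.8 [ 0.4495 -0.276   0.0233] [ 0.1968  0.2978 -1.2831] [ 0.004  -0.0213 -0.0406]
```

View pics/p2.png

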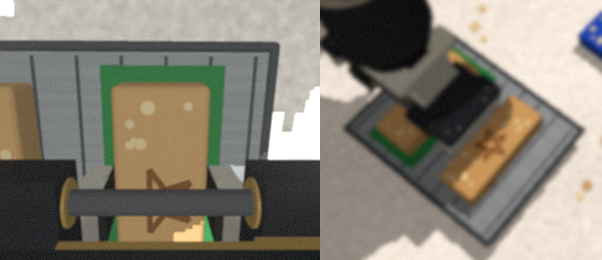

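The bar is centred over the green liner, with margins of about 13 px on each side in the wrist view and no contact yet. I'll lower it the last millimetres.

>>> {"op": "arm_command", "data": {
  "travel": [
    [0,0,-0.001],
    [0,0,-0.002],
    [0,0,-0.003],
    [0,0,-0.003]
  ],
  "delta_rot": [
    [0,0,0],
    [0,0,0],
    [0,0,0],
    [0,0,0]
  ]
}}

```text
time_s: 25.35
tcp_pos: [0.4493, -0.2759, 0.0218]
eef_rot: [180.0, -0.0, -87.0]
contact_force: [-1.7, 0.2, 2.0]
gripper_width: 0.0481
gripper_force: 20.0
```

>>> {"op": "arm_command", "data": {
  "travel": [
    [0,0,-0.001],
    [0,0,-0.002],
    [0,0,-0.002]
  ],
  "delta_rot": [
    [0,0,0],
    [0,0,0],
    [0,0,0]
  ]
}}

```text
time_s: 25.72
tcp_pos: [0.4494, -0.2759, 0.0218]
eef_rot: [-180.0, -0.0, -87.0]
contact_force: [-3.9, 4.4, 14.5]
gripper_width: 0.0478
gripper_force: 20.0
```

Contact: 14 N upward while the height holds. I'll open part way, wait, then rise.

>>> {"op": "arm_command", "data": {
  "travel": [
    [0,0,0.002],
    [0,0,0.002],
    [0,0,0.002],
    [0,0,0.002],
    [0,0,0.002],
    [0,0,0.03],
    [0,0,0.08],
    [0,0,0.15],
    [0,0,0.25],
    [0,0.1,0.35],
    [0,0.2,0.5],
    [0,0.24,0.5],
    [0,0.24,0.5]
  ],
  "delta_rot": [
    [0,0,0],
    [0,0,0],
    [0,0,0],
    [0,0,0],
    [0,0,0],
    [0,0,0],
    [0,0,0],
    [0,0,0],
    [0,0,0],
    [0,0,0],
    [0,0,0],
    [0,0,0],
    [0,0,0]
  ],
  "grip": 0.7
}}

```text
time_s: 27.35
tcp_pos: [0.4505, -0.1542, 0.2747]
eef_rot: [-179.6, -0.0, -86.8]
contact_force: [0.5, -0.9, 0.2]
gripper_width: 0.0617
gripper_force: 0.0
```

```bash
python3 - <<'E'
from m2 import *
s=r.get_state(); print(s["time_s"],s["tcp_pos"],s["contact_force"],s["gripper_width"])
W=cap("wrist")
for k in blobs(W,org,400)[:5]:
    e=[onz(W,*q,.056) for q in ends(k)]; print(cen(k),onz(W,*cen(k),.056),yaw(*e),np.linalg.norm(e[0]-e[1]))
g=pick(W,grn,(320,120)); b=cv2.boxPoints(cv2.minAreaRect(g)); print("liner",np.mean([onz(W,*q,.03) for q in b],0),cv2.minAreaRect(g))
a=pick(S,red,(373,180)); print("handle S",cen(a))
E
```

```text
27.45 [ 0.4491 -0.1555  0.2715] [-0.0502  0.2834 -1.1791] 0.061201932526250113
[250.9953  77.0986] [ 0.5426 -0.2714  0.056 ] 3.097303052186942 0.11823439128370787
[325.5681  76.6233] [ 0.4493 -0.2769  0.056 ] 3.4026905536072314 0.11683601223095778
[ 59.6908 129.699 ] [ 0.7941 -0.1934  0.056 ] 87.42102135896057 0.11032797885683579
[  5.9685 207.3795] [ 0.8894 -0.0812  0.056 ] -12.764533349054366 0.09596919926743516
liner [ 0.4481 -0.2737  0.03  ] ((326.0, 79.5), (109.0, 52.0), 90.0)
handle S [373.4249 179.676 ]
```

The bar lies about 3 mm from the liner centre and straight on it, the lever is home, and the gripper is clear.

```bash
python3 -c "
from plant import close_job
print(close_job())"
```

```text
the job is handed in; nothing more can be done
None
```

The job is handed in: the bar lies star up about 3 mm from the liner's centre and straight on it, the lever was eased home over about 4.5 s, and the arm was clear after about 27 s; no verdict was returned. The first pinch missed the handle because the fingers are about 32 mm shorter than stated, which I corrected for the rest of the job.

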